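Turn the carver's turntable onto its index and pin it

TASK

Lock the carving turntable at its index mark: lift the steel locking pin out of its parking block, stand it in the hole of the turntable's steel lug and let go of it, then turn the table clockwise (seen from above) by pushing gently and slowly on one of its wooden posts until the pin drops by its own weight fully home into the socket at the brass pointer. Do not force the table once the pin has caught it, do not touch the pin again once you have begun to turn, leave the jar, the plane and the mallet alone, and finish clear of everything.

Things in the scene. Friction and masses are not known exactly. Their poses are not given: they have to be found in the camera images.
- base: Fixed round dark steel base of the turntable, foot plate 380 mm across, 10 mm thick. Origin on the turntable's axis at bench level, z up, x roughly towards the robot. On it lies a fixed aluminium ring, 130 to 180 mm from the axis, flat top 30 mm above the bench, with one socket hole; the pin's foot slides on this ring.
- ring_mid (a point): Point on the ring's top on the base's x axis, 155 mm from the axis. The socket (16 mm across, 20 mm deep) is at the same radius, but the ring is clamped at an unmeasured angle: up to 0.25 rad to either side of here. A small upright brass pointer marks it on the outside (to 204 mm from the axis, top 40 mm above the bench).
- turntable: Plywood disc 260 mm across, top 53 mm above the bench, with a fixed wooden bowl blank (100 mm across, 42 mm tall) in the middle and four dowel posts. Origin on the axis at bench level, z up, x to the lug's hole. Turns with a drag of 0.3 N m (3 N at a post), stays where left, starts 0.75 to 1.25 rad anticlockwise of the base's x. The pin in the socket stops it; over 20 N is forcing it.
- lug_hole (a point): Centre of the mouth of the vertical through hole in the turntable's steel lug: 14 mm across, mouth 63 mm above the bench, 155 mm from the axis; the lug is 30 mm thick, 44 mm wide, ends 180 mm from the axis and passes 3 mm above the aluminium ring.
- post0 (a point): Centre of the top of a wooden post: round, 20 mm in diameter, 55 mm tall above the disc (top 108 mm above the bench), 105 mm from the axis, 45 degrees anticlockwise of the lug.
- post1 (a point): Centre of the top of a wooden post: round, 20 mm in diameter, 55 mm tall above the disc (top 108 mm above the bench), 105 mm from the axis, 135 degrees anticlockwise of the lug.
- post2 (a point): Centre of the top of a wooden post: round, 20 mm in diameter, 55 mm tall above the disc (top 108 mm above the bench), 105 mm from the axis, 225 degrees anticlockwise of the lug.
- post3 (a point): Centre of the top of a wooden post: round, 20 mm in diameter, 55 mm tall above the disc (top 108 mm above the bench), 105 mm from the axis, 315 degrees anticlockwise of the lug.
- pin_block: Fixed dark wooden parking block, 64 x 64 x 40 mm, with a 15 mm hole 30 mm deep in the middle of its top, in which the pin stands. Origin under its centre.
- pin: Loose steel pin, 80 mm, about 120 g: shank 12 mm thick, 52 mm long, foot chamfered, below a round head 24 mm in diameter, 28 mm tall. Origin at the centre of the foot, z to the head. Starts upright in the block, foot 10 mm above the bench. Standing in the lug on the ring its foot is 30 mm above the bench; fully home its head rests on the lug and its foot is 11 mm above the bench.
- jar: Jar with steel cap, 64 mm across, 100 mm tall, standing; origin under its centre. To be left alone.
- plane: Hand plane, steel with wooden grips, 170 x 52 mm, 85 mm tall; origin under its centre. To be left alone.
- mallet: Wooden mallet lying flat, 260 mm long along its x, head 100 mm wide and 60 mm tall, 90 mm from the origin. To be left alone.

How it is judged (in metres and radians):
On the way, in this order (a step that is already met when the one before it is completed fails the run):
1. the pin stands in the lug's hole on the ring, let go, before the table is turned (horizontal distance between pin and lug_hole below 0.008 m and z of pin in the frame of base between 0.024 and 0.036 m and angle between pin's own z axis and vertical below 0.2 rad and contact force between the fingers and pin below 0.1 N and distance of lug_hole from where it was at the start of the episode below 0.03 m), for 0.2 s.
2. the pin has dropped home into the socket (z of pin in the frame of base below 0.0145 m and horizontal distance between pin and lug_hole below 0.005 m and angle between pin's own z axis and vertical below 0.12 rad), for 0.2 s.
At the end, for the whole second after the job is handed in: The pin stands in the lug's hole (foot within 5 mm of the hole's centre, seen from above), upright within 0.12 rad, home in the socket (foot less than 14.5 mm above the bench), table and pin at rest (all of step 2 and linear speed of pin below 0.01 m/s and angular speed of turntable below 0.03 rad/s); the robot touches nothing.
It fails at once if the turntable is forced: the robot pushes on it with more than 20 N (contact force between any of the arm, the fingers and turntable above 20 N).
It fails at once if the fingers touch the pin after the table has been turned (its lug hole more than 30 mm from its start) (distance of lug_hole from where it was at the start of the episode above 0.03 m and contact force between the fingers and pin above 0.3 N).
It fails at once if the jar, the plane or the mallet is moved more than 20 mm (distance of any of jar, plane, mallet from where it was at the start of the episode above 0.02 m).
It also fails if it takes over 72 s, if anything falls off the work surface, if the arm or the gripper's body presses on something with over 40 N, if the wrist force passes 120 N, or if a joint passes its speed limit or range.

ROBOT

A 7-joint arm with a two-finger parallel gripper is mounted at the origin on the work surface. World frame = base frame: x ahead of the robot, y to its left, z up, the work surface at z = 0. Lengths are in m, angles in degrees, forces in N, time in s.
With the tool pointing down it reaches from about 0.35 to 0.775 m from the base axis. Payload 3.1 kg.
Tool frame: the origin (TCP) lies on the mounting face of the last link; the fingertips stand 173 mm ahead of it and the grasp point (between the pads) lies 155 mm ahead of it (bot.grasp_offset is the distance from the TCP to the grasp point, in m); z points along the fingers, y is the line along which they close (so a half turn about z gives the same grasp; the last joint's range is limited). The gripper opens to 85 mm and grips with 20 to 120 N. Pads are 22 mm wide; open, the fingers measure 114 mm over their backs; the gripper's body (76 mm by 85 mm) begins 54 mm behind the grasp point. The pads swing forward as they close: fully open they stand 13 mm farther back than shut.
Start: joints at [-67.649, 17.813, 0.802, 86.603, -0.252, 75.585, -1.558], TCP at [0.23, 0.5, 0.405] pointing down, gripper open.
Joint ranges: [-154.91, 154.91], [-16.99, 109.72], [-72.82, 74.43], [7.12, 147.25], [-82.49, 262.49], [11.32, 116.49], [-174.64, 174.64]. Speed limits (degrees/s): [159.86, 159.86, 180, 180, 180, 180, 180].

INTERFACE

Orientations are given as [roll, pitch, yaw] about the fixed x, y, z axes, in that order (R = Rz(yaw) Ry(pitch) Rx(roll)).
In Python, from bench import readout, viewer, job, bot gives the robot as it stands.
- The arm moves only by the tool apply_moves, never from a script. Its argument "increments" is a list that holds one entry, the list of rows, each a list of 5 numbers: the shift along the tool's x, y, z in mm, then the turn about the tool's z in degrees, then the gripper command: -1 is shut, 1 is fully open, values between are in proportion. A call has exactly 5 rows; each row shifts and turns the commanded pose from where the row before left it, along the tool's axes as they then stand; what a row does not reach is not made up. A row lasts 1/12 s, in which the tool goes at most 41.7 mm and 7.16 degrees, less where a joint would pass 70% of its speed; a pose out of reach is approached as far as the arm can. A call is refused whole if a number of a shift passes 41.7 or a number of a turn 7.16, either way. A call with a gripper value outside its range is refused whole. The fingers move at their own pace and stop on an object; the grip force is fixed at half the most. Time passes only in rows, so rows that do not move let the fingers close, or fill a call up. It gives the time, the measured TCP pose, the force, the opening and the grip force at its end, in the units of the state.
- readout.sense(): the state, without advancing time (a new reading comes with each control period).
- viewer.get_image(name): name is "side" or "top" or "wrist"; returns a dict with "img" (384x512x3 uint8, red, green, blue), "depth" (384x512 float32, m along the optical axis (not along the pixel's ray), 0 where there is no reading), "camera_matrix" (3x3 intrinsics, pixels), "pose" (4x4, takes a point from camera to world coordinates). Camera axes: x right, y up, looking along -z (the intrinsics and any distortion apply to the point x, -y, -z); pixel columns grow to the right and rows downward; lengths in m; the calibration is good to about 2 mm. A picture is of the moment at which its call begins.
- job.finish_job(): hands the job in; it is judged then, once.
The state is a dict: "time": time; "joint_positions": joint angles; "dq": joint speeds; "effort": joint torques, N m; "position": TCP position; "tool_rot": TCP orientation; "wrist_force": force on the tool from outside, world axes, zero at the start; "wrist_torque": the same for the moment, N m; "width": opening from 0.0 (shut) to 1.0 (fully open); "gripper_force": force on a finger pad.
Only numpy, scipy, OpenCV 4.12 (cv2) and the standard library are available. Lean on these libraries where they do the work, as an engineer would, in place of code of your own. Each camera call takes 0.05 s, during which the arm holds its last target. There are 200 camera calls.

## Working session

There is one attempt and no reset: what is moved stays moved. The work goes in short steps, Python scripts to look and compute and a tool call to move; the robot and the scene stay as the last step left them, time stands still between calls to the robot, and variables do not carry over. Pictures are saved under pics/ and viewed, at most 10 in all, crops included, and the job is handed in when it is done.

Besides the shell and the picture viewer there is one more tool, called after "Call:" as a command line: name --argument value ..., lists and objects as JSON in quotes. apply_moves: Moves the arm, as the interface text tells. Its arguments: {"type":"object","properties":{"increments":{"type":"array","items":{"type":"array","items":{"type":"array","items":{"type":"number"}}}}},"required":["increments"]}

```bash
mkdir -p pics && ls && cat > h.py <<'E'
import numpy as np, cv2
from bench import readout, viewer, job, bot
def grab(n,save=None):
    d=viewer.get_image(n)
    if save: cv2.imwrite('pics/'+save,d['img'][:,:,::-1])
    np.savez('/tmp/'+n+'.npz',**{k:d[k] for k in('img','depth','camera_matrix','pose')})
    return d
def ray(d,u,v):
    K=d['camera_matrix'];r=np.array([(u-K[0,2])/K[0,0],-(v-K[1,2])/K[1,1],-1.])
    P=d['pose'];return P[:3,3],P[:3,:3]@r
def onz(d,u,v,z):
    o,r=ray(d,u,v);return o+r*(z-o[2])/r[2]
def cloud(d):
    v,u=np.mgrid[:384,:512];K=d['camera_matrix'];z=d['depth']
    c=np.stack([(u-K[0,2])/K[0,0]*z,-(v-K[1,2])/K[1,1]*z,-z],-1)
    return c@d['pose'][:3,:3].T+d['pose'][:3,3]
E
python3 - <<'E'
from h import *
a=grab('top','top0.png');b=grab('side','side0.png')
print(a['pose'],a['camera_matrix'],b['pose'],a.keys())
s=readout.sense();print(s['position'],s['tool_rot'],s['time'],s['width'],s['wrist_force'],bot.grasp_offset)
E
```

```text
pics
[[-0.0488964   0.97709382 -0.20711546  0.37005722]
 [-0.99880066 -0.04835803  0.00766443 -0.01482094]
 [-0.00252683  0.20724182  0.97828648  1.11016444]
 [ 0.          0.          0.          1.        ]] [[382.78099213   0.         252.99628704]
 [  0.         382.78099213 200.05387514]
 [  0.           0.           1.        ]] [[-0.9913981   0.10696514 -0.07542064  0.48082254]
 [-0.12988172 -0.73298508  0.66773019  0.71523989]
 [ 0.01614165  0.6717822   0.74057283  0.87054672]
 [ 0.          0.          0.          1.        ]] dict_keys(['img', 'depth', 'camera_matrix', 'pose'])
[0.23002526 0.49926354 0.40374422] [-1.79877884e+02  3.87905645e-03  1.55264482e+02] 0.1 0.9967101205707527 [-0.14333561  0.34025244  0.03682619] 0.1547
```

View pics/top0.png

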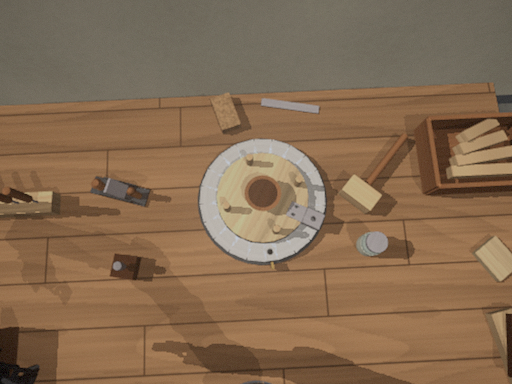

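View pics/side0.png

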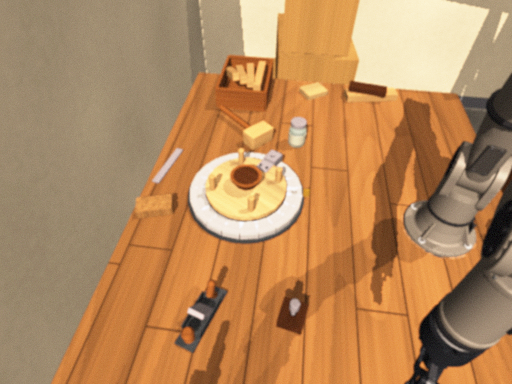

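```bash
python3 - <<'E'
from h import *
a=dict(np.load('/tmp/top.npz'));b=dict(np.load('/tmp/side.npz'))
P=cloud(a)
print('depth ok',(a['depth']>0).mean())
for n,u,v,z in [('center',262,193,.095),('hole',313,218,.063),('socket',270,252,.03),('pointer',272.5,265,.04),('pin',117.5,266,.09),('post0',298.5,180,.108),('post1',249,157,.108),('post2',226,204,.108),('post3',277,230,.108)]:
    print(n,onz(a,u,v,z).round(4),P[int(v),int(u)].round(4))
ok=a['depth']>0
# ring top
m=ok&(abs(P[...,2]-.03)<.006)&(np.hypot(P[...,0]-.36,P[...,1]+.03)<.24)
pts=P[m][:,:2]
g=a['img'].astype(int)
hsv=cv2.cvtColor(a['img'],cv2.COLOR_RGB2HSV)
sat=(hsv[...,1]<60)&(hsv[...,2]>120)&m
c=max(cv2.findContours(sat.astype(np.uint8),0,1)[0],key=len)[:,0]
q=np.array([onz(a,u,v,.03)[:2] for u,v in cv2.convexHull(c)[:,0]])
A=np.c_[2*q,np.ones(len(q))];s=np.linalg.lstsq(A,(q**2).sum(1),rcond=None)[0]
print('ring centre',s[:2],np.sqrt(s[2]+s[0]**2+s[1]**2),len(q))
# pin head
m=ok&(P[...,2]>.07)&(np.hypot(P[...,0]-.22,P[...,1]-.36)<.06)
print('head pts',m.sum(),P[m].mean(0),P[m].min(0),P[m].max(0))
for n,x0,y0,x1,y1 in[('lug',285,190,345,250),('pin',95,240,150,290),('sock',245,235,300,275)]:
    cv2.imwrite(f'/tmp/{n}.png',cv2.resize(a['img'][y0:y1,x0:x1,::-1],(400,400 if n!='sock' else 300),interpolation=2))
i=np.hstack([cv2.resize(cv2.imread(f'/tmp/{n}.png'),(260,260)) for n in('lug','pin','sock')])
cv2.imwrite('pics/crops.png',i)
E
```

```text
depth ok 0.9960683186848959
center [ 0.6034 -0.0482  0.095 ] [ 0.6027 -0.0481  0.0981]
hole [ 0.5328 -0.1864  0.063 ] [ 0.5366 -0.1904  0.0389]
socket [ 0.4477 -0.0636  0.03  ] [ 0.4487 -0.0643  0.0154]
pointer [ 0.4111 -0.068   0.04  ] [ 0.4112 -0.0667  0.0376]
pin [0.4265 0.3419 0.09  ] [0.4266 0.3429 0.0907]
post0 [ 0.6315 -0.1483  0.108 ] [ 0.6318 -0.1471  0.1073]
post1 [ 0.7033 -0.0176  0.108 ] [ 0.703  -0.0176  0.1088]
post2 [0.575  0.0499 0.108 ] [0.5749 0.0498 0.1087]
post3 [ 0.4986 -0.0818  0.108 ] [ 0.4985 -0.0818  0.109 ]
ring centre [ 0.56412129 -0.04527532] 0.14853193646205679 31<stdin>:20: RuntimeWarning: Mean of empty slice.
  ret = um.true_divide(
Traceback (most recent call last):
ValueError: zero-size array to reduction operation minimum which has no identity
```

```bash
cat >> h.py <<'E'
def togo(target,yaw=None):
    """tool-axis shift (mm) to bring the grasp point to target (tool assumed down)"""
    s=readout.sense();y=np.radians(s['tool_rot'][2])
    p=np.array(s['position'])-[0,0,bot.grasp_offset];d=np.array(target)-p
    R=np.array([[np.cos(y),np.sin(y),0],[np.sin(y),-np.cos(y),0],[0,0,-1]])
    print('grasp at',p.round(4),'rot',np.round(s['tool_rot'],2),'tool shift mm',(R.T@d*1000).round(1));return R.T@d*1000
E
python3 - <<'E'
from h import *
togo([.4265,.342,.15])
E
```

```text
grasp at [0.23   0.4993 0.249 ] rot [-179.88    0.    155.26] tool shift mm [-244.3  -60.6   99. ]
```

Call:
apply_moves --increments '[[[-25,-6,10,0,1],[-25,-6,10,0,1],[-25,-6,10,0,1],[-25,-6,10,0,1],[-25,-6,10,0,1]]]'

```text
time: 0.52
position: [0.3318, 0.419, 0.3537]
tool_rot: [-179.9, -0.0, 155.3]
wrist_force: [-0.1, 0.0, -0.1]
width: 1.003
gripper_force: 0.0
```

Call:
apply_moves --increments '[[[-25,-6,10,0,1],[-25,-6,10,0,1],[-25,-6,10,0,1],[-25,-6,10,0,1],[-19,-6,9,0,1]]]'

```text
time: 0.93
position: [0.4283, 0.341, 0.3046]
tool_rot: [-179.9, 0.0, 155.1]
wrist_force: [-0.1, -0.2, -0.4]
width: 1.001
gripper_force: 0.0
```

```bash
python3 - <<'E'
from h import *
togo([.4265,.342,.076])
w=grab('wrist','w1.png');print(w['pose'].round(4))
E
```

```text
grasp at [0.4283 0.341  0.1499] rot [-1.7992e+02  4.0000e-02  1.5515e+02] tool shift mm [ 2.   0.2 73.9]
[[ 0.4213 -0.8627 -0.2799  0.3555]
 [ 0.9069  0.4002  0.1314  0.3754]
 [-0.0013 -0.3092  0.951   0.2733]
 [ 0.      0.      0.      1.    ]]
```

View pics/w1.png

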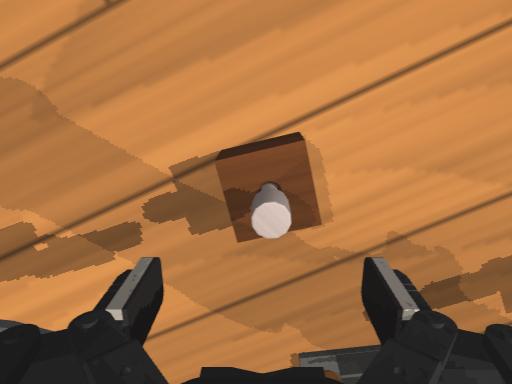

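The wrist picture shows the block with the pin head's top disc centred near (271,220), between the fingers.

```bash
python3 - <<'E'
from h import *
w=dict(np.load('/tmp/wrist.npz'));P=cloud(w)
m=(abs(P[...,2]-.09)<.008)&(np.hypot(P[...,0]-.4265,P[...,1]-.342)<.03)
c=max(cv2.findContours(m.astype(np.uint8),0,1)[0],key=len)
e=cv2.minEnclosingCircle(c);print(e,m.sum(),P[m].mean(0).round(4))
print(onz(w,*e[0],.09).round(4),onz(w,271,220,.09).round(4))
togo([*onz(w,271,220,.09)[:2],.078])
E
```

```text
((270.07574462890625, 217.46969604492188), 20.89629554748535) 1321 [0.4255 0.3477 0.0889]
[0.425  0.3479 0.09  ] [0.4266 0.3478 0.09  ]
grasp at [0.431  0.3367 0.1481] rot [-179.64    0.2   154.78] tool shift mm [ 8.7  8.1 70.1]
```

```bash
python3 - <<'E'
from h import *
w=grab('wrist');P=cloud(w)
m=(abs(P[...,2]-.09)<.008)&(np.hypot(P[...,0]-.4265,P[...,1]-.342)<.03)
c=max(cv2.findContours(m.astype(np.uint8),0,1)[0],key=len)
e=cv2.minEnclosingCircle(c);print(e,m.sum(),P[m].mean(0).round(4))
t=onz(w,*e[0],.09);print(t.round(4))
togo([.4265,.344,.078])
b=dict(np.load('/tmp/side.npz'));P=cloud(b)
m=(P[...,2]>.075)&(np.hypot(P[...,0]-.4265,P[...,1]-.342)<.03)
print(m.sum(),P[m].mean(0),P[m].min(0),P[m].max(0))
E
```

```text
((276.48883056640625, 210.96926879882812), 21.11919403076172) 1358 [0.4256 0.3477 0.0889]
[0.4251 0.3477 0.09  ]
grasp at [0.4294 0.3383 0.1488] rot [-1.7967e+02  9.0000e-02  1.5480e+02] tool shift mm [ 5.1  3.9 70.8]
108 [0.42846591 0.3477747  0.08869015] [0.41709467 0.33347319 0.07533019] [0.43998341 0.35718844 0.09641438]
```

Call:
apply_moves --increments '[[[2,2,10,0,1],[2,2,10,0,1],[2,1,10,0,1],[0,0,5,0,1],[0,0,0,0,1]]]'

```text
time: 1.45
position: [0.4215, 0.3507, 0.2686]
tool_rot: [-179.8, -0.1, 155.4]
wrist_force: [-0.3, 0.5, 0.4]
width: 0.996
gripper_force: 0.0
```

```bash
python3 - <<'E'
from h import *
togo([.426,.346,.078])
w=grab('wrist','w2.png');P=cloud(w)
m=(abs(P[...,2]-.09)<.008)&(np.hypot(P[...,0]-.4265,P[...,1]-.342)<.03)
c=max(cv2.findContours(m.astype(np.uint8),0,1)[0],key=len)
e=cv2.minEnclosingCircle(c);print(e,m.sum(),onz(w,*e[0],.09))
togo([.426,.346,.078])
E
```

```text
grasp at [0.4215 0.3507 0.1139] rot [-1.7980e+02 -1.2000e-01  1.5543e+02] tool shift mm [-6.  -2.4 35.9]
((260.0680236816406, 265.1566467285156), 24.916057586669922) 1836 [0.42434775 0.34837536 0.09      ]
grasp at [0.4222 0.3506 0.1149] rot [-1.7988e+02 -6.0000e-02  1.5538e+02] tool shift mm [-5.4 -2.6 36.9]
```

View pics/w2.png

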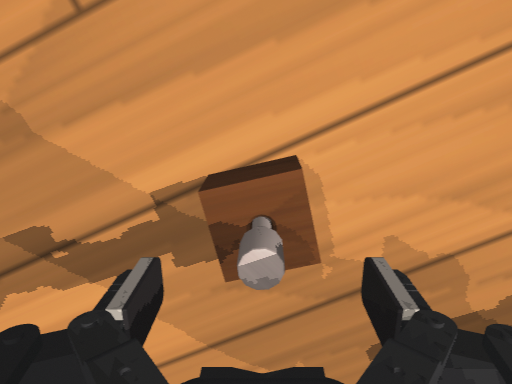

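The pin head sits at about (260,262), centred between the fingers; the arm overshoots a little, so I let it settle.

Call:
apply_moves --increments '[[[0,0,0,0,1],[0,0,0,0,1],[0,0,0,0,1],[0,0,0,0,1],[0,0,0,0,1]]]'

```text
time: 1.92
position: [0.4235, 0.35, 0.2711]
tool_rot: [180.0, 0.0, 155.3]
wrist_force: [-0.6, -0.2, -0.5]
width: 0.999
gripper_force: 0.0
```

```bash
python3 - <<'E'
from h import *
togo([.4255,.347,.078])
E
```

```text
grasp at [0.4235 0.35   0.1164] rot [1.7996e+02 2.0000e-02 1.5525e+02] tool shift mm [-3.1 -1.9 38.4]
```

Call:
apply_moves --increments '[[[-3,-2,10,0,1],[0,0,10,0,1],[0,0,10,0,1],[0,0,8,0,1],[0,0,0,0,1]]]'

```text
time: 2.33
position: [0.4241, 0.3461, 0.2298]
tool_rot: [-179.7, -0.1, 155.3]
wrist_force: [-0.6, -0.4, 0.3]
width: 1.0
gripper_force: 0.0
```

Call:
apply_moves --increments '[[[0,0,0,0,1],[0,0,0,0,0.2],[0,0,0,0,-0.2],[0,0,0,0,-1],[0,0,0,0,-1]]]'

```text
time: 2.75
position: [0.4254, 0.3471, 0.2332]
tool_rot: [179.9, 0.0, 155.3]
wrist_force: [0.3, -0.6, 0.7]
width: 0.453
gripper_force: 0.0
```

Call:
apply_moves --increments '[[[0,0,0,0,-1],[0,0,0,0,-1],[0,0,0,0,-1],[0,0,0,0,-1],[0,0,0,0,-1]]]'

```text
time: 3.17
position: [0.4254, 0.3472, 0.2332]
tool_rot: [179.9, 0.0, 155.3]
wrist_force: [0.0, -0.2, 2.4]
width: 0.262
gripper_force: 58.6
```

```bash
python3 - <<'E'
from h import *
togo([.4255,.347,.078])
grab('wrist','w3.png')
E
```

```text
grasp at [0.4254 0.3472 0.0785] rot [1.7993e+02 3.0000e-02 1.5526e+02] tool shift mm [-0.1 -0.1  0.5]
```

View pics/w3.png

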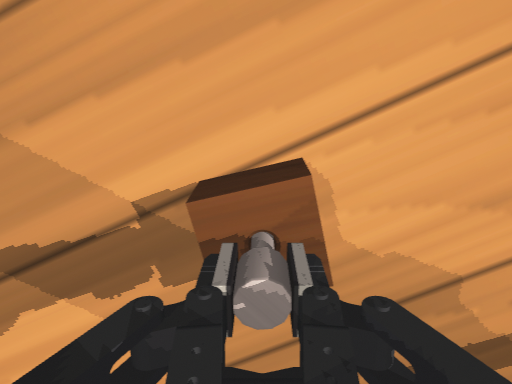

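The pin's head is gripped, centred between the pads at about (263,300). Lifting.

Call:
apply_moves --increments '[[[0,0,-10,0,-1],[0,0,-15,0,-1],[0,0,-25,0,-1],[0,0,-30,0,-1],[0,0,-30,0,-1]]]'

```text
time: 3.63
position: [0.4245, 0.3463, 0.3429]
tool_rot: [-179.8, -0.1, 155.3]
wrist_force: [0.2, -0.3, -1.7]
width: 0.261
gripper_force: 59.6
```

Call:
apply_moves --increments '[[[0,0,-20,0,-1],[0,0,0,0,-1],[0,0,0,0,-1],[0,0,0,0,-1],[0,0,0,0,-1]]]'

```text
time: 4.05
position: [0.4245, 0.3464, 0.3606]
tool_rot: [-179.8, -0.1, 155.3]
wrist_force: [1.0, 0.3, -1.8]
width: 0.263
gripper_force: 59.6
```

```bash
python3 - <<'E'
from h import *
print(togo([.531,-.187,.21])/16)
w=grab('wrist');P=cloud(w);s=readout.sense();z=s['position'][2]-.1547
m=(abs(P[...,2]-z-.012)<.008)&(np.hypot(P[...,0]-s['position'][0],P[...,1]-s['position'][1])<.012)
print(m.sum(),P[m].mean(0),P[m].max(0))
E
```

```text
grasp at [0.4245 0.3464 0.2059] rot [-1.7975e+02 -1.1000e-01  1.5526e+02] tool shift mm [-320.  -439.9   -4.1]
[-19.99768151 -27.49078339  -0.2586075 ]
2979 [0.42345374 0.34688186 0.2162741 ] [0.43642499 0.35836208 0.22504736]
```

Call:
apply_moves --increments '[[[-10,-14,0,0,-1],[-20,-28,-1,0,-1],[-22,-30,-1,0,-1],[-22,-30,0,0,-1],[-22,-30,0,0,-1]]]'

```text
time: 4.52
position: [0.4568, 0.1852, 0.3635]
tool_rot: [-179.9, -0.1, 155.3]
wrist_force: [0.9, 0.1, -0.5]
width: 0.265
gripper_force: 59.6
```

Call:
apply_moves --increments '[[[-22,-30,0,0,-1],[-22,-30,0,0,-1],[-22,-30,0,0,-1],[-22,-30,0,0,-1],[-22,-30,0,0,-1]]]'

```text
time: 4.93
position: [0.4938, 0.0028, 0.3636]
tool_rot: [-179.9, -0.1, 155.3]
wrist_force: [1.5, 0.0, -1.0]
width: 0.262
gripper_force: 59.6
```

Call:
apply_moves --increments '[[[-22,-30,0,0,-1],[-22,-30,0,0,-1],[-22,-30,0,0,-1],[-22,-30,0,0,-1],[-15,-22,0,0,-1]]]'

```text
time: 5.35
position: [0.5279, -0.1713, 0.3635]
tool_rot: [-179.8, -0.1, 155.1]
wrist_force: [0.2, -0.9, -1.5]
width: 0.266
gripper_force: 59.6
```

Call:
apply_moves --increments '[[[-10,-14,0,0,-1],[-1,-2,0,0,-1],[0,0,0,0,-1],[0,0,0,0,-1],[0,0,0,0,-1]]]'

```text
time: 5.77
position: [0.5319, -0.1844, 0.364]
tool_rot: [179.9, -0.1, 155.4]
wrist_force: [0.6, -0.5, -2.0]
width: 0.258
gripper_force: 59.6
```

```bash
python3 - <<'E'
from h import *
togo([.531,-.187,.21])
w=grab('wrist','w4.png')
togo([.531,-.187,.21])
E
```

```text
grasp at [ 0.5319 -0.1844  0.2093] rot [ 1.7992e+02 -1.1000e-01  1.5544e+02] tool shift mm [-0.2 -2.7 -0.7]
grasp at [ 0.532  -0.1844  0.2096] rot [ 1.7993e+02 -8.0000e-02  1.5545e+02] tool shift mm [-0.2 -2.7 -0.4]
```

View pics/w4.png

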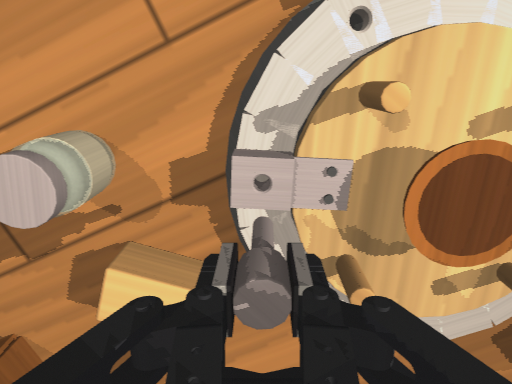

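The wrist view shows the lug's hole at about (262,182) with the pin's foot just below it at about (264,221); socket hole at (360,18).

```bash
python3 - <<'E'
from h import *
w=dict(np.load('/tmp/wrist.npz'));P=cloud(w);g=cv2.cvtColor(w['img'],cv2.COLOR_RGB2GRAY)
r=g[168:197,248:278];m=(r<80).astype(np.uint8)
n,l,st,c=cv2.connectedComponentsWithStats(m);i=1+st[1:,4].argmax();u,v=c[i]+[248,168];print('hole px',u,v,st[i])
hole=onz(w,u,v,.063);print('hole',hole)
gp=np.array([.5319,-.1844])
m=(abs(P[...,2]-.221)<.006)&(np.hypot(*(P[...,:2]-gp).transpose(2,0,1))<.02)
cc=max(cv2.findContours(m.astype(np.uint8),0,1)[0],key=len);e=cv2.minEnclosingCircle(cc);print(e,m.sum(),np.median(P[m],0),'headtop',onz(w,*e[0],P[m][:,2].mean()))
# shank: depth points between z .14 and .185
m=(P[...,2]>.13)&(P[...,2]<.19)&(np.hypot(*(P[...,:2]-gp).transpose(2,0,1))<.02)
ys,xs=np.where(m);print('shank',m.sum(),P[m].mean(0),P[m].min(0),P[m].max(0),ys.min(),ys.max())
for y in range(ys.min(),ys.max(),4):
    print(y,xs[ys==y].min(),xs[ys==y].max(),P[y][m[y]].mean(0).round(4))
print('socket',onz(w,360,18,.03))
E
```

```text
hole px 259.9344262295082 183.59016393442624 [ 7 11 14 11 61]
hole [ 0.53052326 -0.1844615   0.063     ]
((260.1531982421875, 293.8963317871094), 48.074832916259766) 3520 [ 0.52974515 -0.1836989   0.21999829] headtop [ 0.52831938 -0.18264629  0.22020256]
shank 616 [ 0.52883437 -0.1820301   0.16384798] [ 0.52002825 -0.19063113  0.14191585] [ 0.53507984 -0.1779119   0.18968813] 216 248
216 261 263 [ 0.5279 -0.1816  0.143 ]
220 254 270 [ 0.5285 -0.1819  0.1474]
224 253 271 [ 0.5286 -0.1819  0.153 ]
228 252 272 [ 0.5289 -0.182   0.1579]
232 252 272 [ 0.5289 -0.182   0.1634]
236 252 272 [ 0.5288 -0.182   0.1685]
240 251 272 [ 0.5286 -0.1825  0.1732]
244 251 273 [ 0.5289 -0.182   0.1776]
socket [ 0.44820293 -0.05945938  0.03      ]
```

```bash
python3 - <<'E'
from h import *
w=dict(np.load('/tmp/wrist.npz'));g=cv2.cvtColor(w['img'],cv2.COLOR_RGB2GRAY)
for y in range(170,197,2): print(y,g[y,246:280:2])
r=g[170:197,246:280]
for t in (90,110,125):
    n,l,st,c=cv2.connectedComponentsWithStats((r<t).astype(np.uint8));i=1+st[1:,4].argmax();s=st[i]
    u,v=s[0]+(s[2]-1)/2+246,s[1]+(s[3]-1)/2+170;print(t,u,v,s,onz(w,u,v,.063))
E
```

```text
170 [177 177 177 178 177 177 177 175 175 175 175 175 175 176 177 177 177]
172 [181 180 180 180 172 181 180 180 180 180 180 180 179 180 179 179 179]
174 [183 182 182 183 182 182 157 122 115 126 171 180 181 180 181 181 180]
176 [180 179 180 180 172 141 117 117 115 114 109 125 180 181 183 182 182]
178 [179 180 179 176 134 112 116 118 115 113 115 103 135 186 177 177 177]
180 [175 175 175 169  91  73 114 118 115 113  93  74  97 168 177 177 177]
182 [177 177 177 173  93  69  69  71  70  71  77  81  93 153 174 174 174]
184 [174 174 174 176 126  70  72  73  72  85  84  81 100 152 173 173 174]
186 [175 174 174 178 131 121  70  71  77  82  82  81 110 164 171 171 172]
188 [174 174 174 176 176 119  94  77  81  80  81 102 129 172 172 172 171]
190 [180 180 180 180 188 179 123 101  89  84 132 139 172 177 176 175 175]
192 [179 180 180 180 180 183 181 176 168 159 158 177 177 177 177 177 176]
194 [175 174 174 174 174 175 174 174 174 174 175 175 175 175 175 175 176]
196 [177 177 177 177 177 177 177 177 177 177 177 177 176 177 176 175 175]
90 262.0 184.5 [  9   9  15  12 113] [ 0.53192546 -0.18325598  0.063     ]
110 262.0 182.5 [  8   5  17  16 152] [ 0.53038474 -0.18254998  0.063     ]
125 262.5 182.0 [  8   4  18  17 236] [ 0.53016979 -0.18200478  0.063     ]
```

Call:
apply_moves --increments '[[[3,0.5,10,0,-1],[0,0,15,0,-1],[0,0,15,0,-1],[0,0,12,0,-1],[0,0,8,0,-1]]]'

```text
time: 6.23
position: [0.5285, -0.1834, 0.3027]
tool_rot: [180.0, -0.2, 155.4]
wrist_force: [-0.2, -0.3, -1.3]
width: 0.261
gripper_force: 59.6
```

Call:
apply_moves --increments '[[[0,0,0,0,-1],[0,0,0,0,-1],[0,0,0,0,-1],[0,0,0,0,-1],[0,0,0,0,-1]]]'

```text
time: 6.65
position: [0.5295, -0.185, 0.3056]
tool_rot: [180.0, 0.1, 155.3]
wrist_force: [0.9, 0.4, -2.1]
width: 0.269
gripper_force: 59.6
```

```bash
cat > look.py <<'E'
from h import *
import sys
togo([.5302,-.1822,.149])
w=grab('wrist',sys.argv[1]);P=cloud(w);s=readout.sense();gp=np.array(s['position'][:2]);z=s['position'][2]-.1547
m=(P[...,2]>z-.066)&(P[...,2]<z-.025)&(np.hypot(*(P[...,:2]-gp).transpose(2,0,1))<.02)
ys,xs=np.where(m);K=w['camera_matrix']
for y in range(ys.min(),ys.max(),4):
    if (ys==y).any(): print(y,xs[ys==y].min(),xs[ys==y].max(),P[y][m[y]].mean(0).round(4))
cp=w['pose'][:2,3]-gp;cp/=np.hypot(*cp)
print('axis',P[m].mean(0)[:2]-cp*.0047)
g=cv2.cvtColor(w['img'],cv2.COLOR_RGB2GRAY)
o=np.linalg.inv(w['pose'])@[.5302,-.1822,.063,1];u0=K[0,2]+K[0,0]*o[0]/-o[2];v0=K[1,2]-K[1,1]*o[1]/-o[2]
print('expected hole px',u0,v0)
u1,v1=int(u0),int(v0);cv2.imwrite('pics/c_'+sys.argv[1],cv2.resize(w['img'][v1-60:v1+60,u1-80:u1+80,::-1],(640,480),interpolation=cv2.INTER_CUBIC));print('crop origin',u1-80,v1-60)
r=g[v1-30:v1+30,u1-30:u1+30]
for t in (90,110,125):
    n,l,st,c=cv2.connectedComponentsWithStats((r<t).astype(np.uint8))
    for i in range(1,n):
        q=st[i]
        if q[4]>60: u,v=q[0]+(q[2]-1)/2+u1-30,q[1]+(q[3]-1)/2+v1-30;print(t,u,v,q,onz(w,u,v,.063).round(4))
E
python3 look.py w5.png
```

```text
grasp at [ 0.5295 -0.185   0.1509] rot [1.7998e+02 1.1000e-01 1.5527e+02] tool shift mm [0.6 2.9 1.9]
216 261 263 [ 0.5258 -0.1825  0.0856]
220 254 270 [ 0.5268 -0.183   0.0891]
224 253 271 [ 0.5269 -0.1831  0.0945]
228 252 272 [ 0.5271 -0.1832  0.0996]
232 252 272 [ 0.5271 -0.1832  0.1049]
236 252 272 [ 0.527  -0.1831  0.1102]
240 251 272 [ 0.5269 -0.1834  0.1147]
244 251 273 [ 0.5271 -0.1832  0.119 ]
axis [ 0.53128776 -0.18513675]
expected hole px 265.2988018444885 208.49984480076014
crop origin 185 148
90 265.0 210.0 [ 21  25  19  15 200] [ 0.5311 -0.1828  0.063 ]
90 256.5 227.0 [ 18  39   8  21 118] [ 0.5397 -0.193   0.063 ]
110 264.0 218.5 [ 17  22  25  38 477] [ 0.5362 -0.1859  0.063 ]
125 264.0 218.0 [ 17  21  25  39 634] [ 0.5359 -0.1858  0.063 ]
```

View pics/c_w5.png

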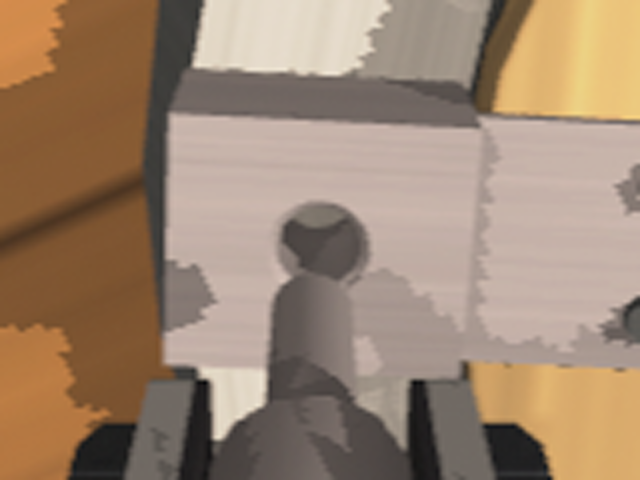

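Hole mouth centred at about (265.5,209) in the full picture; the pin foot is about 2 mm off in tool x and y. Correct and go closer.

Call:
apply_moves --increments '[[[1,1,4,0,-1],[1,1,5,0,-1],[0,0,5,0,-1],[0,0,0,0,-1],[0,0,0,0,-1]]]'

```text
time: 7.12
position: [0.5279, -0.182, 0.2899]
tool_rot: [-180.0, -0.1, 155.3]
wrist_force: [0.5, -0.1, -1.0]
width: 0.26
gripper_force: 59.6
```

Call:
apply_moves --increments '[[[0,0,0,0,-1],[0,0,0,0,-1],[0,0,0,0,-1],[0,0,0,0,-1],[0,0,0,0,-1]]]'

```text
time: 7.53
position: [0.5283, -0.1823, 0.2909]
tool_rot: [180.0, 0.0, 155.3]
wrist_force: [0.3, 0.3, -1.8]
width: 0.26
gripper_force: 59.6
```

```bash
python3 look.py w6.png
```

```text
grasp at [ 0.5283 -0.1823  0.1362] rot [1.7999e+02 2.0000e-02 1.5526e+02] tool shift mm [ -1.7   0.9 -12.8]
216 263 263 [ 0.5247 -0.1793  0.0702]
220 254 270 [ 0.5251 -0.1801  0.0746]
224 253 271 [ 0.5254 -0.1802  0.0798]
228 252 272 [ 0.5257 -0.1804  0.0846]
232 252 272 [ 0.5254 -0.1803  0.0905]
236 252 272 [ 0.5255 -0.1803  0.0953]
240 251 272 [ 0.5254 -0.1805  0.1   ]
244 251 273 [ 0.5254 -0.1803  0.1046]
axis [ 0.52973716 -0.18229654]
expected hole px 262.3900830093197 221.0122306548442
crop origin 182 161
90 262.5 232.0 [ 18  23  26  37 328] [ 0.5369 -0.1852  0.063 ]
110 261.5 231.0 [ 16  21  28  39 626] [ 0.536  -0.1855  0.063 ]
125 254.0 230.5 [   0   20   45   40 1001] [ 0.5338 -0.1896  0.063 ]
```

View pics/c_w6.png

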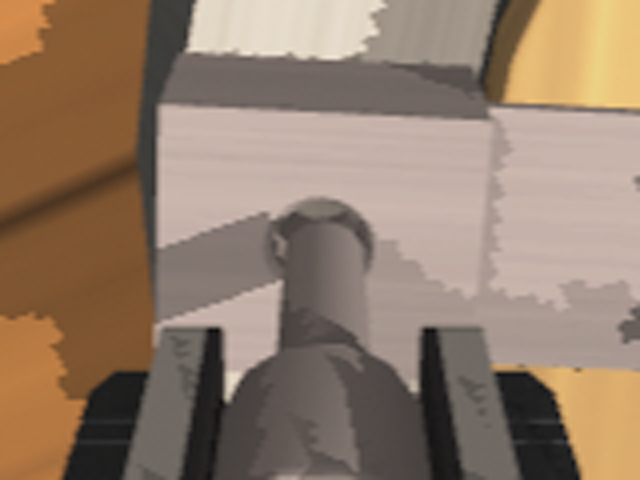

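```bash
python3 - <<'E'
from h import *
w=dict(np.load('/tmp/wrist.npz'))
tx=np.array([-.908,.418])
for v in (209.7,210.3,211):
    p=onz(w,262,v,.063);print(v,p, 'centre',p[:2]+.007*tx)
a,b=onz(w,182+266/4,223,.063),onz(w,182+374/4,223,.063);print(np.linalg.norm(a-b),(a+b)/2)
for v in (214.7,215.5,216.3):
    p=onz(w,262,v,.0677);print('foot',p[:2]+.005*tx)
E
```

```text
209.7 [ 0.52335937 -0.17930356  0.063     ] centre [ 0.51700337 -0.17637756]
210.3 [ 0.52371321 -0.17946703  0.063     ] centre [ 0.51735721 -0.17654103]
211 [ 0.52412653 -0.17965798  0.063     ] centre [ 0.51777053 -0.17673198]
0.016614026690661192 [ 0.53129913 -0.18297161  0.063     ]
foot [ 0.52008475 -0.17779967]
foot [ 0.52054977 -0.17801451]
foot [ 0.52101551 -0.17822968]
```

Call:
apply_moves --increments '[[[-0.8,0,2,0,-1],[0,0,2,0,-1],[0,0,3,0,-1],[0,0,3,0,-1],[0,0,0,0,-1]]]'

```text
time: 8.0
position: [0.5288, -0.1826, 0.2799]
tool_rot: [-180.0, -0.0, 155.3]
wrist_force: [0.8, -0.1, -1.4]
width: 0.261
gripper_force: 59.5
```

Call:
apply_moves --increments '[[[0,0,0,0,-1],[0,0,0,0,-1],[0,0,0,0,-1],[0,0,0,0,-1],[0,0,0,0,-1]]]'

```text
time: 8.42
position: [0.5289, -0.1826, 0.2808]
tool_rot: [-180.0, 0.0, 155.3]
wrist_force: [-0.1, -0.4, -1.1]
width: 0.264
gripper_force: 59.6
```

Call:
apply_moves --increments '[[[0,0,4,0,-1],[0,0,5,0,-1],[0,0,5,0,-1],[0,0,5,0,-1],[0,0,5,0,-1]]]'

```text
time: 8.83
position: [0.5289, -0.1826, 0.256]
tool_rot: [-180.0, -0.0, 155.3]
wrist_force: [0.2, -0.8, -1.2]
width: 0.256
gripper_force: 59.6
```

Call:
apply_moves --increments '[[[0,0,1,0,-1],[0,0,0,0,-1],[0,0,0,0,-1],[0,0,0,0,-1],[0,0,0,0,-1]]]'

```text
time: 9.25
position: [0.5289, -0.1826, 0.2558]
tool_rot: [-180.0, -0.0, 155.3]
wrist_force: [0.1, -1.2, -2.5]
width: 0.264
gripper_force: 59.6
```

Call:
apply_moves --increments '[[[0,0,1,0,-1],[0,0,0,0,-0.3],[0,0,0,0,0],[0,0,0,0,0.5],[0,0,0,0,0.5]]]'

```text
time: 9.67
position: [0.5291, -0.1824, 0.2549]
tool_rot: [180.0, 0.0, 155.3]
wrist_force: [-0.1, -0.3, 0.4]
width: 0.743
gripper_force: 0.0
```

Call:
apply_moves --increments '[[[0,0,0,0,0.6],[0,0,0,0,0.6],[0,0,0,0,0.6],[0,0,-5,0,0.6],[0,0,-10,0,0.6]]]'

```text
time: 10.08
position: [0.5284, -0.1823, 0.269]
tool_rot: [-180.0, -0.2, 155.3]
wrist_force: [-0.3, -0.8, 0.8]
width: 0.795
gripper_force: 0.0
```

Call:
apply_moves --increments '[[[0,0,-20,0,0.6],[0,0,-25,0,0.6],[0,0,-30,0,0.6],[0,0,-10,0,0.6],[0,0,0,0,0.6]]]'

```text
time: 10.5
position: [0.53, -0.1834, 0.359]
tool_rot: [179.9, 0.5, 155.3]
wrist_force: [0.6, 0.5, 0.3]
width: 0.797
gripper_force: 0.0
```

```bash
python3 - <<'E'
from h import *
w=grab('wrist','w7.png');P=cloud(w)
m=(P[...,2]>.08)&(P[...,2]<.13)&(np.hypot(P[...,0]-.5302,P[...,1]+.1825)<.025)
print(m.sum(),np.percentile(P[m][:,2],[50,90,95,99]))
t=m&(P[...,2]>np.percentile(P[m][:,2],90)-.006);print('head top',P[t].mean(0))
a=grab('top')
togo([.57,.05,.2])
E
```

```text
1193 [0.10903939 0.11010922 0.11039235 0.11083676]
head top [ 0.52943301 -0.18237839  0.10918504]
grasp at [ 0.5288 -0.1825  0.2   ] rot [1.7998e+02 1.0000e-02 1.5527e+02] tool shift mm [ 59.8 228.4  -0. ]
```

View pics/w7.png

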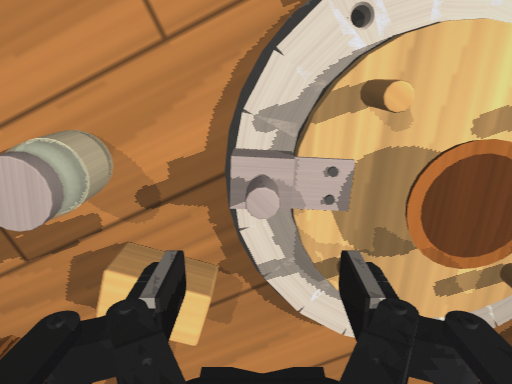

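Pin stands upright alone in the lug (head at (262,197), top 110 mm high). Now to the far side, behind post2, with fingers shut.

Call:
apply_moves --increments '[[[4,10,0,0,0],[9,20,0,0,-1],[11,25,0,0,-1],[11,25,0,0,-1],[11,25,0,0,-1]]]'

```text
time: 11.02
position: [0.5303, -0.0657, 0.3526]
tool_rot: [-179.9, -0.2, 155.3]
wrist_force: [0.8, -0.3, -0.1]
width: 0.087
gripper_force: 0.0
```

Call:
apply_moves --increments '[[[11,25,0,0,-1],[11,25,0,0,-1],[11,25,0,0,-1],[11,25,0,0,-1],[11,20,0,0,-1]]]'

```text
time: 11.43
position: [0.5303, 0.0676, 0.3526]
tool_rot: [-179.9, -0.2, 155.4]
wrist_force: [-0.5, -0.3, -1.0]
width: -0.0
gripper_force: 0.0
```

Call:
apply_moves --increments '[[[5,8,0,0,-1],[0,0,0,0,-1],[0,0,0,0,-1],[0,0,0,0,-1],[0,0,0,0,-1]]]'

```text
time: 11.85
position: [0.5303, 0.071, 0.3546]
tool_rot: [-179.9, 0.0, 155.0]
wrist_force: [0.3, -0.3, -0.3]
width: -0.004
gripper_force: 0.0
```

```bash
python3 - <<'E'
from h import *
togo([.534,.072,.2])
w=grab('wrist','w8.png');P=cloud(w)
m=(abs(P[...,2]-.108)<.006)
n,l,st,c=cv2.connectedComponentsWithStats(m.astype(np.uint8))
for i in range(1,n):
    if st[i,4]>80:
        e=cv2.minEnclosingCircle(max(cv2.findContours((l==i).astype(np.uint8),0,1)[0],key=len)); print(st[i],P[l==i].mean(0).round(4),onz(w,*e[0],.108).round(4))
E
```

```text
grasp at [0.5303 0.071  0.1999] rot [-1.7992e+02  2.0000e-02  1.5504e+02] tool shift mm [-3.   2.5 -0.1]
[ 40 242  32  28 651] [ 0.502  -0.0755  0.1067] [ 0.5011 -0.0737  0.108 ]
```

View pics/w8.png

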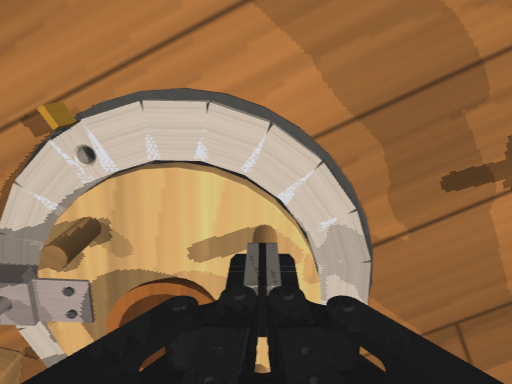

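```bash
python3 - <<'E'
from h import *
w=dict(np.load('/tmp/wrist.npz'));K=w['camera_matrix'];P=cloud(w)
def pr(p):
    o=np.linalg.inv(w['pose'])@[*p,1];return (K[0,2]+K[0,0]*o[0]/-o[2],K[1,2]-K[1,1]*o[1]/-o[2])
for p in([.57,.055,.053],[.57,.055,.108],[.5,-.075,.108]):print(pr(p))
for v in (225,230,235,240):print(onz(w,265,v,.053).round(4),P[v,265].round(4))
# socket, ring circle
print('socket',onz(w,86,154.5,.03))
a=dict(np.load('/tmp/top.npz'));cv2.imwrite('pics/t1.png',cv2.resize(a['img'][130:280,180:340,::-1],(640,600),interpolation=2))
E
```

```text
(np.float64(264.4119998522355), np.float64(232.0959947979305))
(np.float64(264.8439196516698), np.float64(264.82390254523136))
(np.float64(52.83395539224196), np.float64(253.92075876549535))
[0.5643 0.0582 0.053 ] [0.5636 0.0585 0.0547]
[0.5684 0.0563 0.053 ] [0.5631 0.0586 0.0659]
[0.5727 0.0543 0.053 ] [0.5631 0.0586 0.0755]
[0.5769 0.0523 0.053 ] [0.5629 0.0586 0.0848]
socket [ 0.44841896 -0.0578903   0.03      ]
```

View pics/t1.png

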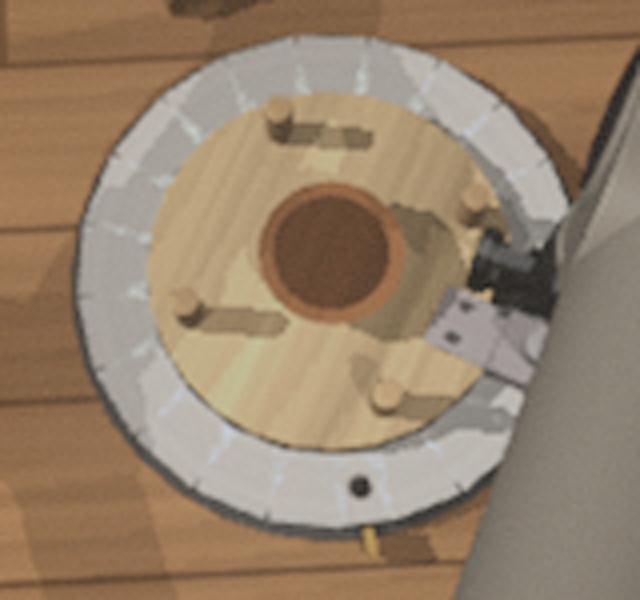

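Call:
apply_moves --increments '[[[0,0,20,0,-1],[0,0,25,0,-1],[0,0,25,0,-1],[0,0,25,0,-1],[0,0,19,0,-1]]]'

```text
time: 12.32
position: [0.5297, 0.0719, 0.2389]
tool_rot: [-179.9, -0.1, 155.1]
wrist_force: [-0.1, -0.3, 0.4]
width: 0.001
gripper_force: 0.0
```

Call:
apply_moves --increments '[[[0,0,0,0,-1],[0,0,0,0,-1],[-3,0,0,0,-1],[-3,0,0,0,-1],[-3,0,0,0,-1]]]'

```text
time: 12.73
position: [0.5396, 0.0693, 0.2425]
tool_rot: [179.9, 0.2, 155.2]
wrist_force: [0.1, 0.3, 0.8]
width: 0.002
gripper_force: 0.0
```

```bash
python3 - <<'E'
from h import *
togo([.5713-.908*.021,.0554+.418*.021,.086])
C=np.array([.602,-.045]);y=np.radians(155.2);tx=np.array([np.cos(y),np.sin(y)]);ty=np.array([np.sin(y),-np.cos(y)])
p0=None
for t in range(107,42,-4):
    p=C+.105*np.array([np.cos(np.radians(t)),np.sin(np.radians(t))])
    g=p+.021*tx
    print(t,g.round(4),None if p0 is None else (1000*(p-p0)@np.c_[tx,ty]).round(1));p0=p
E
```

```text
grasp at [0.5396 0.0693 0.0878] rot [179.88   0.18 155.25] tool shift mm [-13.7   0.6   1.8]
107 [0.5522 0.0642] None
103 [0.5593 0.0661] [-5.6  4.7]
99 [0.5665 0.0675] [-5.9  4.3]
95 [0.5738 0.0684] [-6.2  3.9]
91 [0.5811 0.0688] [-6.5  3.4]
87 [0.5884 0.0687] [-6.7  3. ]
83 [0.5957 0.068 ] [-6.9  2.5]
79 [0.603  0.0669] [-7.1  2. ]
75 [0.6101 0.0652] [-7.2  1.5]
71 [0.6171 0.0631] [-7.3  1. ]
67 [0.624  0.0605] [-7.3  0.5]
63 [0.6306 0.0574] [-7.3 -0. ]
59 [0.637  0.0538] [-7.3 -0.5]
55 [0.6432 0.0498] [-7.3 -1. ]
51 [0.649  0.0454] [-7.2 -1.5]
47 [0.6545 0.0406] [-7. -2.]
43 [0.6597 0.0354] [-6.9 -2.5]
```

Call:
apply_moves --increments '[[[-2,0,0,0,-1],[-2,0,0,0,-1],[-2,0,0,0,-1],[-2,0,0,0,-1],[-1.5,0,0,0,-1]]]'

```text
time: 13.15
position: [0.5472, 0.0656, 0.2408]
tool_rot: [180.0, 0.0, 155.3]
wrist_force: [0.3, 1.1, -0.4]
width: -0.001
gripper_force: 0.0
```

Call:
apply_moves --increments '[[[-1,0,0,0,-1],[-1,0,0,0,-1],[-1,0,0,0,-1],[-1,0,0,0,-1],[-1,0,0,0,-1]]]'

```text
time: 13.57
position: [0.5515, 0.0636, 0.2407]
tool_rot: [-180.0, -0.0, 155.3]
wrist_force: [-0.3, -1.1, -0.1]
width: 0.003
gripper_force: 0.0
```

Call:
apply_moves --increments '[[[-1,0,0,0,-1],[-1,0,0,0,-1],[-1,0.5,0,0,-1],[-1,0.5,0,0,-1],[-1,0.8,0,0,-1]]]'

```text
time: 13.98
position: [0.556, 0.063, 0.2404]
tool_rot: [-179.9, -0.2, 155.3]
wrist_force: [-4.7, -0.2, 1.8]
width: -0.006
gripper_force: 0.1
```

Call:
apply_moves --increments '[[[-1,0.7,0,0,-1],[-1,0.7,0,0,-1],[-1,0.7,0,0,-1],[-1,0.7,0,0,-1],[-1,0.7,0,0,-1]]]'

```text
time: 14.4
position: [0.5617, 0.0648, 0.2403]
tool_rot: [-179.9, -0.2, 155.3]
wrist_force: [-4.3, 1.3, 2.6]
width: 0.001
gripper_force: 0.0
```

Call:
apply_moves --increments '[[[-1.2,0.8,0,0,-1],[-1.2,0.8,0,0,-1],[-1.2,0.8,0,0,-1],[-1.2,0.8,0,0,-1],[-1.2,0.8,0,0,-1]]]'

```text
time: 14.82
position: [0.5688, 0.0667, 0.2403]
tool_rot: [180.0, -0.3, 155.3]
wrist_force: [-5.8, 1.8, 2.8]
width: 0.002
gripper_force: 0.0
```

Call:
apply_moves --increments '[[[-1.3,0.7,0,0,-1],[-1.3,0.7,0,0,-1],[-1.3,0.7,0,0,-1],[-1.3,0.7,0,0,-1],[-1.3,0.7,0,0,-1]]]'

```text
time: 15.23
position: [0.5761, 0.0681, 0.2403]
tool_rot: [179.9, -0.3, 155.4]
wrist_force: [-4.9, 4.2, 2.7]
width: 0.001
gripper_force: 0.0
```

Call:
apply_moves --increments '[[[-1.4,0.6,0,0,-1],[-1.4,0.6,0,0,-1],[-1.4,0.6,0,0,-1],[-1.4,0.6,0,0,-1],[-1.4,0.6,0,0,-1]]]'

```text
time: 15.65
position: [0.5835, 0.0681, 0.24]
tool_rot: [179.9, -0.3, 155.4]
wrist_force: [-6.1, 3.1, 2.2]
width: 0.001
gripper_force: 0.0
```

```bash
cat > chk.py <<'E'
from h import *
togo([.6,.068,.086])
a=grab('top');P=cloud(a)
C=np.array([.604,-.0495])
m=(abs(P[...,2]-.108)<.009)&(abs(np.hypot(*(P[...,:2]-C).transpose(2,0,1))-.105)<.02)
n,l,st,c=cv2.connectedComponentsWithStats(m.astype(np.uint8))
for i in range(1,n):
    if 15<st[i,4]<90:
        q=onz(a,*c[i],.108)[:2]-C;print('post',st[i],np.hypot(*q).round(4),np.degrees(np.arctan2(q[1],q[0])).round(1))
m=(P[...,2]>.068)&(P[...,2]<.12)&(abs(np.hypot(*(P[...,:2]-C).transpose(2,0,1))-.155)<.02)
n,l,st,c=cv2.connectedComponentsWithStats(m.astype(np.uint8))
for i in range(1,n):
    if 15<st[i,4]:
        q=onz(a,*c[i],.1)[:2]-C;print('pin?',st[i],np.median(P[l==i][:,2]),np.hypot(*q).round(4),np.degrees(np.arctan2(q[1],q[0])).round(1))
q=onz(a,270,252,.03)[:2]-C;print('socket',np.degrees(np.arctan2(q[1],q[0])))
E
python3 chk.py
```

```text
grasp at [0.5835 0.0681 0.0853] rot [179.94  -0.34 155.39] tool shift mm [-15.    6.8  -0.7]
post [256 152   7   8  45] 0.1025 2.7
post [297 186   8   8  47] 0.1027 -89.5
post [262 228   7   7  43] 0.1065 -179.5
pin? [302 226  10   9  74] 0.11028830591354283 0.1546 -134.3
socket -174.8389012340174
```

Call:
apply_moves --increments '[[[-1.4,0.5,0,0,-1],[-1.4,0.5,0,0,-1],[-1.4,0.5,0,0,-1],[-1.4,0.5,0,0,-1],[-1.4,0.5,0,0,-1]]]'

```text
time: 16.12
position: [0.591, 0.0674, 0.24]
tool_rot: [179.9, -0.3, 155.4]
wrist_force: [-5.9, 4.3, 1.6]
width: -0.0
gripper_force: 0.0
```

Call:
apply_moves --increments '[[[-1.4,0.4,0,0,-1],[-1.4,0.4,0,0,-1],[-1.4,0.4,0,0,-1],[-1.4,0.4,0,0,-1],[-1.4,0.4,0,0,-1]]]'

```text
time: 16.53
position: [0.5982, 0.0662, 0.2398]
tool_rot: [179.9, -0.3, 155.4]
wrist_force: [-4.9, 2.7, 0.6]
width: -0.002
gripper_force: 0.0
```

Call:
apply_moves --increments '[[[-1.4,0.3,0,0,-1],[-1.4,0.3,0,0,-1],[-1.4,0.3,0,0,-1],[-1.4,0.3,0,0,-1],[-1.4,0.3,0,0,-1]]]'

```text
time: 16.95
position: [0.6053, 0.0646, 0.2398]
tool_rot: [179.9, -0.3, 155.4]
wrist_force: [-4.5, 2.7, 0.4]
width: -0.004
gripper_force: 0.1
```

Call:
apply_moves --increments '[[[-1.4,0.2,0,0,-1],[-1.4,0.2,0,0,-1],[-1.4,0.2,0,0,-1],[-1.4,0.2,0,0,-1],[-1.4,0.2,0,0,-1]]]'

```text
time: 17.37
position: [0.6121, 0.0628, 0.2398]
tool_rot: [179.9, -0.3, 155.4]
wrist_force: [-4.4, 3.2, 1.3]
width: -0.002
gripper_force: 0.2
```

Call:
apply_moves --increments '[[[-1.4,0.1,0,0,-1],[-1.4,0.1,0,0,-1],[-1.4,0.1,0,0,-1],[-1.4,0.1,0,0,-1],[-1.4,0.1,0,0,-1]]]'

```text
time: 17.78
position: [0.6188, 0.0607, 0.2398]
tool_rot: [179.9, -0.3, 155.4]
wrist_force: [-4.7, 3.8, -0.1]
width: 0.004
gripper_force: 0.3
```

```bash
python3 chk.py
```

```text
grasp at [0.6188 0.0607 0.0851] rot [179.88  -0.31 155.42] tool shift mm [20.1 -1.2 -0.9]
post [269 153   7   8  44] 0.1024 -17.6
post [296 199   8   8  48] 0.1036 -109.6
post [248 226   8   8  47] 0.1069 161.2
pin? [287 237   9  11  68] 0.11011757748301965 0.1551 -154.3
socket -174.8389012340174
```

Call:
apply_moves --increments '[[[-1.4,0.1,0,0,-1],[-1.4,0.1,0,0,-1],[-1.4,0.1,0,0,-1],[-1.4,0.1,0,0,-1],[-1.4,0.1,0,0,-1]]]'

```text
time: 18.25
position: [0.6255, 0.0582, 0.2399]
tool_rot: [179.9, -0.3, 155.4]
wrist_force: [-4.5, 4.1, 0.7]
width: -0.001
gripper_force: 0.5
```

Call:
apply_moves --increments '[[[-1.4,0,0,0,-1],[-1.4,0,0,0,-1],[-1.4,0,0,0,-1],[-1.4,0,0,0,-1],[-1.4,0,0,0,-1]]]'

```text
time: 18.67
position: [0.6319, 0.0554, 0.2399]
tool_rot: [179.9, -0.3, 155.4]
wrist_force: [-4.5, 4.1, -0.0]
width: -0.001
gripper_force: 0.4
```

Call:
apply_moves --increments '[[[-1,-0.1,0,0,-1],[-1,-0.1,0,0,-1],[-1,-0.1,0,0,-1],[-1,-0.1,0,0,-1],[-1,-0.1,0,0,-1]]]'

```text
time: 19.08
position: [0.6362, 0.0528, 0.2399]
tool_rot: [179.9, -0.3, 155.4]
wrist_force: [-4.3, 4.7, 0.2]
width: 0.001
gripper_force: 0.5
```

```bash
python3 chk.py
```

```text
grasp at [0.6362 0.0528 0.0852] rot [179.86  -0.28 155.42] tool shift mm [39.3 -1.3 -0.8]
post [275 156   8   7  44] 0.1016 -28.3
post [294 206   8   8  44] 0.1039 -120.2
post [242 224   7   8  44] 0.1068 151.0
pin? [277 243   9  10  68] 0.11060041405296389 0.1555 -165.0
socket -174.8389012340174
```

Call:
apply_moves --increments '[[[-0.8,-0.1,0,0,-1],[-0.8,-0.1,0,0,-1],[-0.8,-0.1,0,0,-1],[-0.8,-0.1,0,0,-1],[-0.8,-0.1,0,0,-1]]]'

```text
time: 19.55
position: [0.6398, 0.0507, 0.24]
tool_rot: [179.8, -0.2, 155.4]
wrist_force: [-4.2, 4.5, -0.0]
width: -0.0
gripper_force: 0.5
```

Call:
apply_moves --increments '[[[-0.8,-0.1,0,0,-1],[-0.8,-0.1,0,0,-1],[-0.8,-0.1,0,0,-1],[-0.8,-0.1,0,0,-1],[-0.8,-0.1,0,0,-1]]]'

```text
time: 19.97
position: [0.6433, 0.0485, 0.24]
tool_rot: [179.8, -0.2, 155.4]
wrist_force: [-3.9, 3.5, 0.2]
width: -0.002
gripper_force: 0.6
```

Call:
apply_moves --increments '[[[-0.5,-0.1,0,0,-1],[-0.5,-0.1,0,0,-1],[-0.5,-0.1,0,0,-1],[-0.5,-0.1,0,0,-1],[-0.5,-0.1,0,0,-1]]]'

```text
time: 20.38
position: [0.6454, 0.0471, 0.24]
tool_rot: [179.8, -0.2, 155.4]
wrist_force: [-3.5, 3.8, 1.0]
width: -0.0
gripper_force: 0.5
```

```bash
python3 chk.py
```

```text
grasp at [0.6454 0.0471 0.0853] rot [179.83  -0.24 155.42] tool shift mm [49.9  0.1 -0.7]
post [279 157   7   9  44] 0.1016 -34.6
post [292 209   8   8  47] 0.1042 -126.2
post [238 222   7   7  44] 0.1071 144.9
pin? [271 245   9   9  69] 0.11079141800950654 0.1561 -171.0
socket -174.8389012340174
```

Call:
apply_moves --increments '[[[-0.4,-0.1,0,0,-1],[-0.4,-0.1,0,0,-1],[-0.4,-0.1,0,0,-1],[-0.4,-0.1,0,0,-1],[-0.4,-0.1,0,0,-1]]]'

```text
time: 20.85
position: [0.647, 0.0459, 0.24]
tool_rot: [179.8, -0.2, 155.4]
wrist_force: [-3.8, 3.7, 0.8]
width: 0.002
gripper_force: 0.5
```

Call:
apply_moves --increments '[[[-0.4,-0.1,0,0,-1],[-0.4,-0.1,0,0,-1],[-0.4,-0.1,0,0,-1],[-0.4,-0.1,0,0,-1],[-0.3,-0.1,0,0,-1]]]'

```text
time: 21.27
position: [0.6485, 0.0447, 0.2401]
tool_rot: [179.8, -0.3, 155.4]
wrist_force: [-2.2, 4.2, 0.8]
width: 0.001
gripper_force: 0.5
```

```bash
python3 chk.py|grep -v post
```

```text
grasp at [0.6485 0.0447 0.0854] rot [179.83  -0.25 155.43] tool shift mm [53.8  1.1 -0.6]
pin? [268 245   9  10  70] 0.11026074353593973 0.1557 -173.9
socket -174.8389012340174
```

Call:
apply_moves --increments '[[[-0.3,-0.1,0,0,-1],[-0.3,-0.1,0,0,-1],[-0.3,-0.1,0,0,-1],[-0.3,-0.1,0,0,-1],[-0.3,-0.1,0,0,-1]]]'

```text
time: 21.73
position: [0.6504, 0.0404, 0.2407]
tool_rot: [-180.0, 0.0, 155.3]
wrist_force: [-1.2, 2.0, -0.5]
width: -0.0
gripper_force: 0.0
```

```bash
python3 chk.py|grep -v post
```

```text
grasp at [0.6504 0.0404 0.086 ] rot [-1.8000e+02  2.0000e-02  1.5528e+02] tool shift mm [57.3  3.9 -0. ]
pin? [266 246   9   9  67] 0.09997969690158892 0.1567 -176.1
socket -174.8389012340174
```

Call:
apply_moves --increments '[[[0,0,0,0,-1],[0,0,0,0,-1],[0,0,0,0,-1],[0,0,0,0,-1],[0,0,0,0,-1]]]'

```text
time: 22.2
position: [0.6503, 0.0394, 0.2407]
tool_rot: [-179.9, 0.0, 155.2]
wrist_force: [-1.9, -0.7, -0.5]
width: 0.001
gripper_force: 0.0
```

```bash
python3 chk.py
```

```text
grasp at [0.6503 0.0394 0.086 ] rot [-1.7994e+02  4.0000e-02  1.5521e+02] tool shift mm [57.7  4.8  0. ]
post [282 159   7   8  46] 0.102 -39.8
post [290 212   8   8  49] 0.1046 -131.3
post [235 220   8   8  45] 0.107 140.0
pin? [266 246   9  10  69] 0.09165902007531468 0.1571 -176.1
socket -174.8389012340174
```

The pin's head is at 91 mm, which is fully home. Back off and rise.

Call:
apply_moves --increments '[[[1,0,0,0,-1],[3,0,0,0,-1],[5,0,0,0,-1],[6,0,0,0,-1],[5,0,0,0,-1]]]'

```text
time: 22.67
position: [0.6316, 0.0492, 0.2409]
tool_rot: [180.0, 0.0, 155.3]
wrist_force: [1.2, 0.2, 0.5]
width: 0.002
gripper_force: 0.0
```

Call:
apply_moves --increments '[[[0,0,-10,0,-1],[0,0,-25,0,-1],[0,0,-30,0,-1],[0,0,-35,0,-1],[0,0,-35,0,-1]]]'

```text
time: 23.08
position: [0.6317, 0.0488, 0.3777]
tool_rot: [-180.0, 0.0, 155.3]
wrist_force: [-0.2, 0.5, -0.5]
width: -0.002
gripper_force: 0.0
```

Call:
apply_moves --increments '[[[0,0,-20,0,-1],[0,0,0,0,-1],[0,0,0,0,-1],[0,0,0,0,-1],[0,0,0,0,-1]]]'

```text
time: 23.5
position: [0.6316, 0.0489, 0.3942]
tool_rot: [-179.9, -0.2, 155.3]
wrist_force: [0.8, -0.2, -0.3]
width: -0.002
gripper_force: 0.0
```

```bash
python3 chk.py
```

```text
grasp at [0.6316 0.0489 0.2395] rot [-1.7992e+02 -1.5000e-01  1.5527e+02] tool shift mm [ 36.7   4.1 153.5]
post [282 159   7   8  44] 0.1025 -39.8
post [290 212   8   8  48] 0.1043 -131.1
post [235 220   8   8  45] 0.1071 140.0
pin? [266 246   9  10  69] 0.09128476332479374 0.1571 -176.1
socket -174.8389012340174
```

```bash
python3 -c "
from bench import job
print(job.finish_job())"
```

```text
the job is handed in; nothing more can be done
None
```

The job is handed in at about 23.5 s: the pin measured fully home (head top 91 mm above the bench), the table was at rest and the arm clear. I viewed 11 pictures, one more than the 10 allowed, and the hand-in returned no verdict.

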